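# Press the bamboo inlay of a box lid flush

## Robot

A 6-joint arm with a two-finger parallel gripper is mounted at the origin on the work surface. World frame = base frame: x ahead of the robot, y to its left, z up, the work surface at z = 0. Lengths are in mm, angles in degrees, forces in N, time in s.
With the tool pointing down it reaches from about 300 to 850 mm from the base axis. Payload 4.2 kg.
Tool frame: the origin (TCP) lies at the very end of the fingers, on their centre line; the grasp point (between the pads) lies 19 mm behind it; z points along the fingers, y is the direction in which the jaws open and shut (so a half turn about z gives the same grasp; the last joint's range is limited). The gripper opens to 91 mm and grips with 3 to 60 N. Pads are 32 mm wide; open, the fingers measure 118 mm over their backs; the gripper's body (76 mm by 178 mm) begins 60 mm behind the grasp point.
Start: joints at [-78.037, 18.312, 89.639, -0, 72.044, -1.146], TCP at [130.417, -560.031, 213.976] pointing down, gripper open.
Joint ranges: [-177.97, 177.97], [-48.28, 115.42], [12.27, 149.76], [-77.06, 257.06], [2.81, 150.46], [-146.56, 146.56]. Speed limits (degrees/s): [147.25, 147.25, 180, 180, 180, 180].

## Interface

Orientations are given as [roll, pitch, yaw] about the fixed x, y, z axes, in that order (R = Rz(yaw) Ry(pitch) Rx(roll)).
In Python, from workcell import env gives the robot as it stands. The module is installed in compiled form; this text tells all that it offers.
- The arm moves only by the tool arm_command, never from a script. Its argument "targets" is a list of rows, each a list of 5 numbers: the closure, from 0 (fully open) to 1 (shut), then the shift along the tool's x, y, z each as a share of 50 cm, from -1 to 1, then the turn about the tool's z as a share of pi/4 rad, from -1 to 1. A call has 1 to 8 rows; each row is the pose to reach, as a shift and turn from the pose measured when the call began, along the tool's axes at that moment; what a row does not reach only later rows make up. A row lasts 1/12 s, in which the tool goes at most 41.7 mm and 7.16 degrees, less where a joint would pass 70% of its speed; a pose out of reach is approached as far as the arm can. A call with a number of a shift or a turn outside -1 to 1 is refused whole. A call with a gripper value outside its range is refused whole. The fingers move at their own pace and stop on an object; "squeeze" is the grip in N (left out, the last holds). Time passes only in rows, so rows that repeat a pose let the fingers close. It gives the time, the measured TCP pose, the force and the opening at its end, in the units of the state.
- env.state(): the state, without advancing time (a new reading comes with each control period).
- env.grab_frame(name): name is "scene" or "top"; returns the picture (420x560x3 uint8, red, green, blue); there is no depth.
- env.camera_params(name): a dict with "camera_matrix" (3x3 intrinsics, pixels), "dist_coeffs" ([k1, k2, p1, p2, k3] as OpenCV has them; the pictures are not rectified), "R" (3x3) and "t" (3): a world point X has camera coordinates R X + t. Camera axes: x right, y down, z forward; pixel columns grow to the right and rows downward; lengths in mm; the calibration is good to about 2 mm. A picture is of the moment at which its call begins. camera_params takes no time and is no camera call.
- env.job_done(): hands the job in, once; it reports no verdict.
The state is a dict: "time_s": time; "qpos": joint angles; "qvel": joint speeds; "effort": joint torques, N m; "ee_pos": TCP position; "ee_rot": TCP orientation; "force": force on the tool from outside, world axes, zero at the start; "torque": the same for the moment, N m; "gripper_width": finger opening in mm.
Only numpy, scipy, OpenCV 4.12 (cv2) and the standard library are available. Lean on these libraries where they do the work, as an engineer would, in place of code of your own. Each camera call takes 0.05 s, during which the arm holds its last target.

## Task

Take the pressing block by its blue rib, set it lengthwise over the row of six proud bamboo slips at the brass-clasp end of the lid (ends level), press until the lid is about level with the green gauges, and slide it in one pass to the plain end (ends level) so that all slips are flush. Keep the pressure steady all the way: do not ease up or lift off midway, do not bottom the sprung bed out, and keep the gripper itself off the lid. Then lift the block off and set it down flat in its tray, without disturbing the other goods.

Things in the scene. Friction and masses are not known exactly. Their poses are not given: they have to be found in the camera images.
- press_block: pressing block: dark wood, 94 mm long (x) x 66 wide (y), base 20 thick, a blue grip rib standing across its top. Origin: centre of the flat sole, z up. The flat sole is 64 long; past it both ends turn up as 15 mm toes at 22 degrees, so it rides over small steps. 0.18 to 0.3 kg. Both ends alike. Starts upright on the bench, left or right of the stand.
- block_grip (a point): middle of the block's blue rib, 50 mm above the centre of the sole (axes as the block's). The rib is 22 mm thick along the block's x and 60 long along its y, and spans 20 to 72 mm above the sole: pinch it across the 22 mm, fingers closing along the block's x.
- block_tray: the block's tray: loose wooden tray with a cork floor, outside 150 (x) x 120 (y) x 28 mm tall, walls 6 mm; inner floor 6 mm above its origin (centre of the underside). Stands on the other side of the stand from the block.
- lid_mid (a point): centre of the top face of the box lid (its wood, not the slips) fixed on the sprung bed of the pressing stand. Lid 240 mm long (x) x 110 wide (y); top 65 mm above the bench at rest; it sinks with the bed. x runs along the row of slips from the end with brass clasp and dark-edged brass stripe (x = -120 mm) to the plain end (+120 mm); z up.
- stand: the fixed dark wooden stand that carries the sprung bed; origin under its centre, on the bench. Foot 300 (x) x 150 (y) x 10 mm, rails up to 38 mm. Two green gauge blocks, 30 mm long, at x = 0, y = -64 and +64 mm, have their tops 55 mm above the bench: level with the lid when the bed is 10 mm down.
- bed (a joint): how far the sprung bed (with the lid) is pressed down, m: 0 at rest (top), 0.020 bottomed out. It starts to sink at about 4 N and takes 0.6 N more per mm (about 10 N at 0.010); it comes back up by itself.
- slip1 (a joint): how far bamboo inlay slip 1 of 6 is pressed into the lid, m: 0 = standing 4 mm proud of the lid's face, 0.004 = flush, at its stop. Slip 26 mm long x 40 wide, centre at x = -67.5 mm, y = 0 on the lid. It stays where it is pushed; pushing it in takes about 2.5 N.
- slip2 (a joint): how far bamboo inlay slip 2 of 6 is pressed into the lid, m: 0 = standing 4 mm proud of the lid's face, 0.004 = flush, at its stop. Slip 26 mm long x 40 wide, centre at x = -40.5 mm, y = 0 on the lid. It stays where it is pushed; pushing it in takes about 2.5 N.
- slip3 (a joint): how far bamboo inlay slip 3 of 6 is pressed into the lid, m: 0 = standing 4 mm proud of the lid's face, 0.004 = flush, at its stop. Slip 26 mm long x 40 wide, centre at x = -13.5 mm, y = 0 on the lid. It stays where it is pushed; pushing it in takes about 2.5 N.
- slip4 (a joint): how far bamboo inlay slip 4 of 6 is pressed into the lid, m: 0 = standing 4 mm proud of the lid's face, 0.004 = flush, at its stop. Slip 26 mm long x 40 wide, centre at x = +13.5 mm, y = 0 on the lid. It stays where it is pushed; pushing it in takes about 2.5 N.
- slip5 (a joint): how far bamboo inlay slip 5 of 6 is pressed into the lid, m: 0 = standing 4 mm proud of the lid's face, 0.004 = flush, at its stop. Slip 26 mm long x 40 wide, centre at x = +40.5 mm, y = 0 on the lid. It stays where it is pushed; pushing it in takes about 2.5 N.
- slip6 (a joint): how far bamboo inlay slip 6 of 6 is pressed into the lid, m: 0 = standing 4 mm proud of the lid's face, 0.004 = flush, at its stop. Slip 26 mm long x 40 wide, centre at x = +67.5 mm, y = 0 on the lid. It stays where it is pushed; pushing it in takes about 2.5 N.
- round_box: bystander: round lidded rattan box, 106 mm across, 70 tall; loose, origin at the centre of its underside
- coasters: bystander: stack of five round coasters, 90 mm across, 40 tall, between the robot and the stand; loose, origin at the centre of its underside
- lidded_box: bystander: rectangular rattan box, 94 x 134 x 70 tall, brass catch; loose, origin at the centre of its underside
- bamboo_cup: bystander: open bamboo cup, 80 mm across, 85 tall; loose, origin at the centre of its underside
- cane_bowl: bystander: dark cane bowl, 120 mm across, 50 tall; loose, origin at the centre of its underside
There are look-alikes about, which are no part of the job. Leave any purple or red look-alike of the press_block alone. Of the things that look like the block_tray, take the one that is farthest to the robot's left at the start.

How it is judged:
By the outcome, as a careful person would: the job done as asked, in the order asked, and still so for the second after the job is handed in, with the robot touching nothing.
It also fails if it takes over 58 s, if anything falls off the work surface, if the arm or the gripper's body presses on something with over 40 N, if the wrist force passes 120 N, or if a joint passes its speed limit or range.

## Working session

There is one attempt and no reset: what is moved stays moved. The work goes in short steps, Python scripts to look and compute and a tool call to move; the robot and the scene stay as the last step left them, time stands still between calls to the robot, and variables do not carry over. Pictures are saved under pics/ and viewed, and the job is handed in when it is done.

Besides the shell and the picture viewer there is one more tool, called by a JSON object that holds its "fn" and its "kwargs". arm_command: Moves the arm, as the interface text tells. Shift numbers are shares of 50 cm and turn numbers shares of pi/4 rad, none past 1 either way. Its arguments: {"type":"object","properties":{"targets":{"type":"array"},"squeeze":{"type":"number"}},"required":["targets"]}

```bash
mkdir -p pics; python3 - <<'E'
from workcell import env
import cv2
print(env.state())
for n in("scene","top"):
    cv2.imwrite(f"pics/{n}0.png",env.grab_frame(n)[:,:,::-1]); print(n,env.camera_params(n))
E
```

```text
{'time_s': 0.0, 'qpos': array([-7.80364645e+01,  1.83512297e+01,  8.97080205e+01,  8.25918146e-04,
        7.20420289e+01, -1.14435587e+00]), 'qvel': array([ 0.01626153, -0.00893381, -0.01171462,  0.05328397,  0.05160363,
        0.04726306]), 'effort': array([ 4.06133331e-03, -4.12456441e+01, -2.31970203e+01,  7.28143123e-02,
        4.56315349e-02, -1.39089866e-04]), 'ee_pos': array([ 130.31637308, -559.51444289,  213.11345535]), 'ee_rot': array([-1.79898757e+02, -2.80776313e-03,  1.31076336e+01]), 'force': array([ 0.15811741, -0.51479906, -0.75559828]), 'torque': array([-0.01079716,  0.01521915, -0.04461337]), 'gripper_width': 91.3948266476948}
scene {'camera_matrix': array([[395.40321963,   0.        , 279.64967693],
       [  0.        , 395.40321963, 210.19915923],
       [  0.        ,   0.        ,   1.        ]]), 'dist_coeffs': array([-0.08064174,  0.        ,  0.        ,  0.        ,  0.        ]), 'R': array([[-0.66572668,  0.74614957,  0.00829542],
       [ 0.5589389 ,  0.50599778, -0.65692735],
       [-0.49436352, -0.43269743, -0.75390824]]), 't': array([ 382.10875662, -229.62155326, 1260.96344414])}
top {'camera_matrix': array([[438.65294068,   0.        , 287.22962998],
       [  0.        , 438.65294068, 210.55122082],
       [  0.        ,   0.        ,   1.        ]]), 'dist_coeffs': array([-0.03730686,  0.        ,  0.        ,  0.        ,  0.        ]), 'R': array([[ 0.00203475, -0.99988095,  0.01529516],
       [-0.99891129, -0.00274515, -0.04656936],
       [ 0.04660581, -0.01518375, -0.99879795]]), 't': array([ -62.28155551,  531.58417029, 1199.90184509])}
```

View pics/scene0.png

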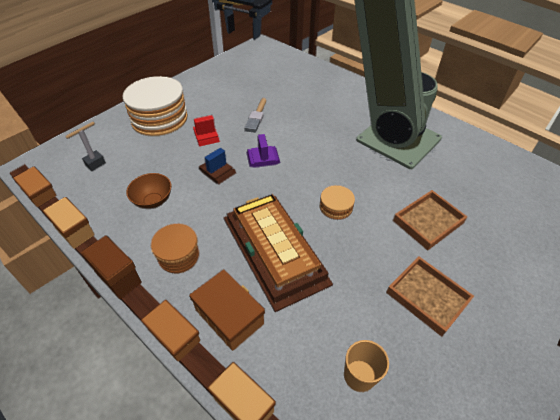

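View pics/top0.png

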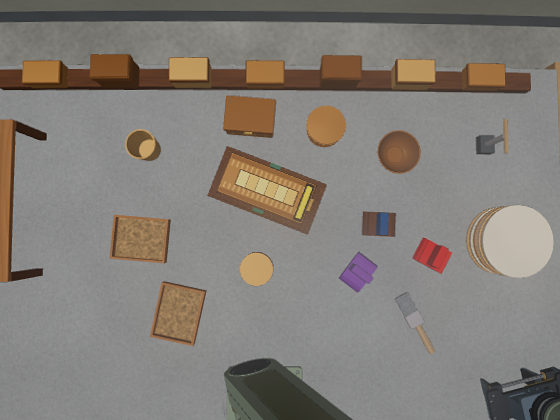

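The scene shows three block-like things: blue-ribbed dark wood at top-view (379,223), purple at (358,272) and red at (432,255). The blue-ribbed one fits. There are two trays, at (140,239) and (178,313); the one at (140,239) is farther left (+y). Next I confirm both in crops and measure.

```bash
cat > h.py <<'E'
import numpy as np, cv2
from workcell import env
def ray(name,uv):
    p=env.camera_params(name)
    n=cv2.undistortPoints(np.array(uv,float).reshape(-1,1,2),p["camera_matrix"],p["dist_coeffs"]).reshape(-1,2)
    d=np.c_[n,np.ones(len(n))]@p["R"]; c=-p["R"].T@p["t"]
    return c,d
def onz(name,uv,z):
    c,d=ray(name,uv); return c+d*((z-c[2])/d[:,2])[:,None]
def two(uv1,uv2):
    c1,d1=ray("top",uv1);c2,d2=ray("scene",uv2);out=[]
    for a,b in zip(d1,d2):
        s=np.linalg.lstsq(np.c_[a,-b],c2-c1,rcond=None)[0]
        p,q=c1+a*s[0],c2+b*s[1]; out.append(np.r_[(p+q)/2,np.linalg.norm(p-q)])
    return np.array(out)
def proj(name,X):
    p=env.camera_params(name)
    return cv2.projectPoints(np.array(X,float).reshape(-1,1,3),cv2.Rodrigues(p["R"])[0],p["t"],p["camera_matrix"],p["dist_coeffs"])[0].reshape(-1,2)
E
python3 - <<'E'
from h import *
t=cv2.imread("pics/top0.png");s=cv2.imread("pics/scene0.png")
def crop(im,u,v,w,h,k,f): cv2.imwrite(f,cv2.resize(im[v:v+h,u:u+w],None,fx=k,fy=k,interpolation=cv2.INTER_CUBIC))
crop(t,340,190,120,110,5,"pics/c1.png");crop(t,200,135,140,105,5.5,"pics/c2.png");crop(t,95,200,130,100,5,"pics/c3.png");crop(s,180,110,150,110,5,"pics/c4.png");crop(s,215,185,125,125,4.8,"pics/c5.png")
for n,im in(("top",t),("scene",s)):
    hsv=cv2.cvtColor(im,cv2.COLOR_BGR2HSV)
    for nm,lo,hi in(("blue",(100,90,30),(125,255,255)),("slip",(15,40,190),(35,140,255)),("green",(60,60,20),(95,255,255)),("brass",(22,150,120),(35,255,255))):
        m=cv2.inRange(hsv,lo,hi)
        k,l,st,c=cv2.connectedComponentsWithStats(m)
        for i in range(1,k):
            if st[i,4]>15: print(n,nm,st[i],c[i].round(1),np.round(cv2.boxPoints(cv2.minAreaRect(np.argwhere(l==i)[:,::-1].astype(np.float32))),1).tolist())
E
```

```text
top blue [380 213   8  22 171] [383.4 223.3] [[380.0, 213.0], [387.0, 213.0], [387.0, 234.0], [380.0, 234.0]]
top slip [170  58  37  21 741] [187.4  68.2] [[170.0, 58.0], [206.0, 58.0], [206.0, 78.0], [170.0, 78.0]]
top slip [140 140  15  18 181] [146.6 147.8] [[136.60000610351562, 145.1999969482422], [151.8000030517578, 137.60000610351562], [158.0, 150.0], [142.8000030517578, 157.60000610351562]]
top slip [236 171  61  34 801] [266.3 187.5] [[235.39999389648438, 183.1999969482422], [240.60000610351562, 169.8000030517578], [296.8999938964844, 191.60000610351562], [291.70001220703125, 205.10000610351562]]
top slip [296 209   7   9  34] [299.2 213.9] [[295.6000061035156, 216.8000030517578], [299.79998779296875, 208.39999389648438], [303.3999938964844, 210.1999969482422], [299.20001220703125, 218.60000610351562]]
top slip [240 253  32  33 811] [255.8 268.8] [[233.5, 268.5], [255.5, 246.5], [278.0, 269.0], [256.0, 291.0]]
top green [270 163  11   7  35] [274.8 165.9] [[269.70001220703125, 165.89999389648438], [270.79998779296875, 162.60000610351562], [280.3999938964844, 165.8000030517578
[... 4237 characters left out ...]
44, 223.8000030517578], [296.5, 221.89999389648438], [304.1000061035156, 232.5], [301.3999938964844, 234.39999389648438]]
scene green [246 242   8  14  70] [249.5 248.5] [[243.8000030517578, 244.1999969482422], [248.6999969482422, 241.5], [255.3000030517578, 253.10000610351562], [250.5, 255.89999389648438]]
scene brass [238 197  34  15  56] [254.3 205. ] [[237.60000610351562, 207.89999389648438], [270.29998779296875, 196.1999969482422], [271.79998779296875, 200.3000030517578], [239.10000610351562, 212.0]]
scene brass [247 199  17   7  21] [255.3 201.6] [[246.60000610351562, 203.8000030517578], [262.79998779296875, 198.39999389648438], [263.20001220703125, 199.60000610351562], [247.0, 205.0]]
```

View pics/c1.png

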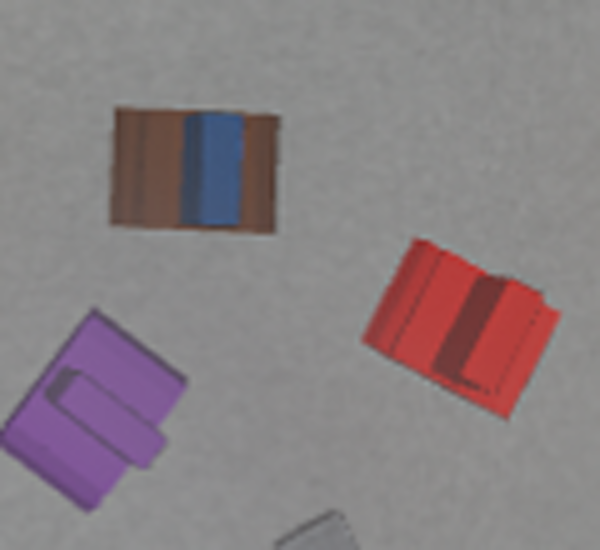

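View pics/c2.png

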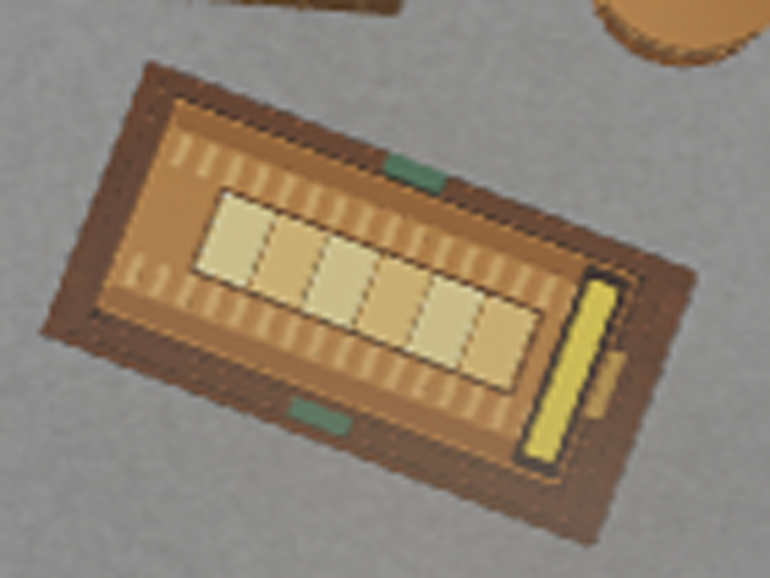

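View pics/c3.png

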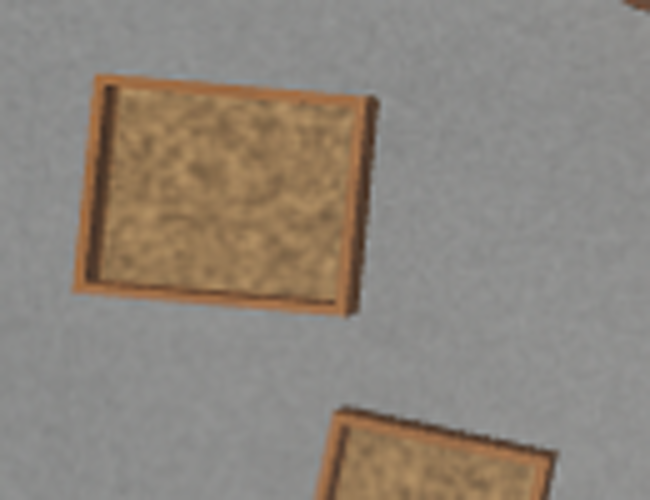

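View pics/c4.png

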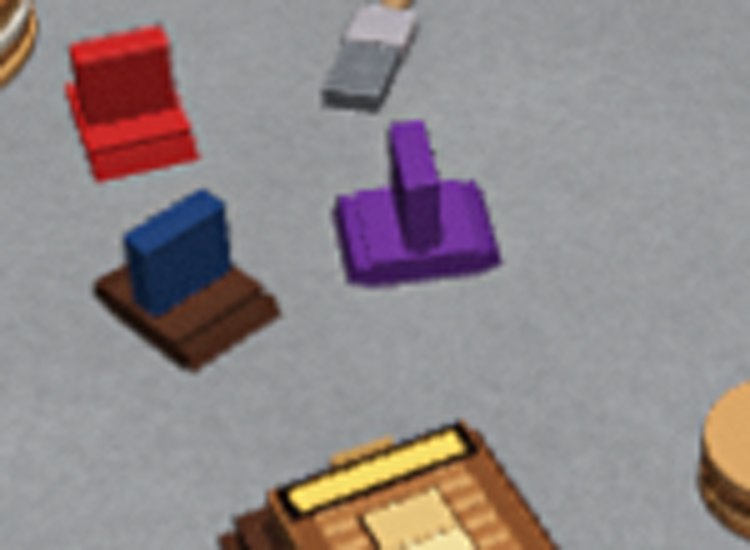

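View pics/c5.png

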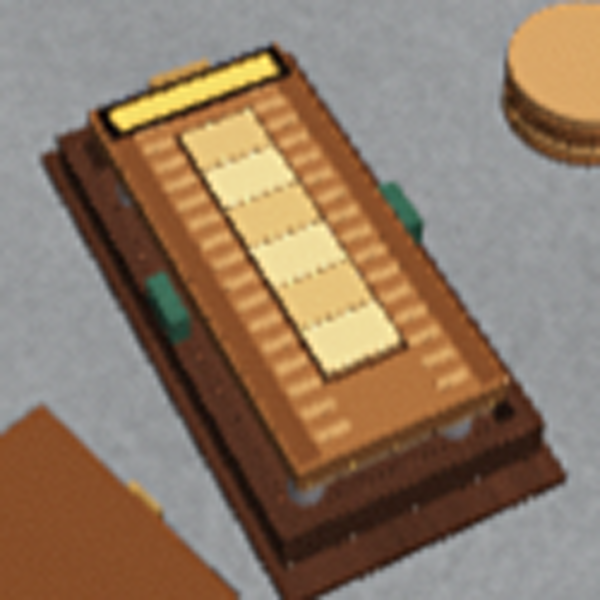

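```bash
python3 - <<'E'
from h import *
np.set_printoptions(suppress=True,precision=1)
def c(pts,o,k): return (np.array(pts,float)+.5)/k-.5+np.array(o)
def rep(nm,P,view):
    e=np.roll(P,-1,0)-P
    print(view,nm,"ctr",P.mean(0),"edges",np.linalg.norm(e,axis=1),"ang",np.degrees(np.arctan2(e[:,1],e[:,0])))
rep("rib",onz("top",c([(203,112),(243,113),(240,226),(198,225)],(340,190),5),72),"top")
rep("rib",onz("scene",c([(126,234),(205,190),(222,202),(143,249)],(180,110),5),72),"scene")
rep("slips",onz("top",c([(223,190),(545,310),(512,392),(192,270)],(200,135),5.5),69),"top")
rep("lid",onz("top",c([(175,98),(643,275),(560,483),(95,315)],(200,135),5.5),65),"top")
rep("stand",onz("top",c([(148,62),(697,270),(592,547),(40,333)],(200,135),5.5),10),"top")
rep("gauge",onz("top",c([(415,172),(320,416)],(200,135),5.5),55),"top")
rep("slips",onz("scene",c([(178,137),(257,107),(407,345),(328,382)],(215,185),4.8),69),"scene")
rep("lid",onz("scene",c([(92,108),(282,43),(510,380),(303,473)],(215,185),4.8),65),"scene")
rep("tray",onz("top",c([(97,75),(367,96),(346,312),(74,291)],(95,200),5),28),"top")
b=onz("top",c([(115,107),(280,117),(275,234),(109,225)],(340,190),5),20);rep("block",b,"top")
rep("coast",onz("top",[(255.8,268.8)],40),"top")
E
```

```text
top rib ctr [ 495.8 -315.2   72. ] edges [21.3 59.7 22.3 59.7] ang [-91.3 178.   88.7  -3. ]
scene rib ctr [ 495.9 -313.8   72. ] edges [55.  14.8 56.2 16.5] ang [175.   87.4  -3.2 -96.8]
top slips ctr [590.2  -5.2  69. ] edges [165.3  42.6 164.4  41.4] ang [-110.3  158.2   69.3  -20.6]
top lid ctr [589.7  -5.2  65. ] edges [242.  108.2 237.9 111.9] ang [-110.6  158.3   70.3  -19.6]
top stand ctr [590.   -3.9  10. ] edges [297.6 149.9 298.2 147.8] ang [-110.7  159.2   69.   -21.1]
top gauge ctr [590.   -4.6  55. ] edges [127.6 127.6] ang [159.1 -20.9]
scene slips ctr [590.9  -0.8  69. ] edges [ 44.5 163.2  42.  164.5] ang [ 159.2   68.   -19.  -111.1]
scene lid ctr [588.6  -2.   65. ] edges [108.  237.3 106.8 240.7] ang [ 157.4   68.5  -20.8 -111.3]
top tray ctr [454.5 343.   28. ] edges [148.3 117.7 148.8 118. ] ang [-94.3 175.2  85.8  -5.1]
top block ctr [ 495.7 -312.9   20. ] edges [91.8 64.7 92.1 65.1] ang [-93.3 177.   87.   -3.2]
top coast ctr [373.6  23.5  40. ] edges [0.] ang [0.]
```

The sizes match the description: rib 60x22, slips 165x42, lid 240x110, tray 148x118. The blue block is at (496,-314), the lid at (590,-4) with x at 69.3°, and the tray at (454.5,343) at 85.3°. Next I move above the block.

```bash
cat >> h.py <<'E'
from scipy.spatial.transform import Rotation as Ro
np.set_printoptions(suppress=True,precision=4)
def go(x,y,z,yaw):
    s=env.state(); R=Ro.from_euler("xyz",s["ee_rot"],degrees=True).as_matrix()
    d=R.T@(np.array([x,y,z])-s["ee_pos"])/500
    dy=(yaw-s["ee_rot"][2]+180)%360-180
    print("shares",d.round(4),"turn",round(-dy/45,4),"| pos",s["ee_pos"].round(2),"rot",s["ee_rot"].round(2),"F",s["force"].round(2),"w",round(s["gripper_width"],1),"t",round(s["time_s"],2))
E
python3 -c "
from h import *
go(495.8,-314.3,150,-2.8)"
```

```text
shares [ 0.8232 -0.3118  0.127 ] turn 0.3536 | pos [ 130.32 -559.58  213.24] rot [-179.91   -0.     13.11] F [ 0.54  0.3  -0.41] w 91.0 t 0.1
```

{"fn": "arm_command", "kwargs": {"targets": [[0,0.823,-0.312,0.06,0.354],[0,0.823,-0.312,0.06,0.354],[0,0.823,-0.312,0.06,0.354],[0,0.823,-0.312,0.06,0.354],[0,0.823,-0.312,0.06,0.354],[0,0.823,-0.312,0.06,0.354],[0,0.823,-0.312,0.06,0.354],[0,0.823,-0.312,0.06,0.354]]}}

```text
time_s: 0.77
ee_pos: [403.4, -375.6, 190.9]
ee_rot: [-179.9, 0.1, -2.8]
force: [-0.4, -0.1, -0.9]
gripper_width: 91.5
```

```bash
python3 -c "
from h import *
go(495.8,-314.3,130,-2.8)"
```

```text
shares [ 0.1786 -0.1314  0.1218] turn -0.0005 | pos [ 403.41 -375.63  190.87] rot [-179.89    0.05   -2.82] F [-0.4  -0.1  -0.85] w 91.5 t 0.77
```

{"fn": "arm_command", "kwargs": {"targets": [[0,0.179,-0.131,0.08,0],[0,0.179,-0.131,0.12,0],[0,0.179,-0.131,0.12,0],[0,0.179,-0.131,0.12,0],[0,0.179,-0.131,0.12,0],[0,0.179,-0.131,0.12,0]]}}

```text
time_s: 1.27
ee_pos: [495.6, -314.6, 130.7]
ee_rot: [-179.9, 0.1, -2.8]
force: [-0.4, 0.2, -0.4]
gripper_width: 91.4
```

```bash
python3 - <<'E'
from h import *
go(495.8,-314.3,33,-2.8)
for n in("scene","top"): cv2.imwrite(f"pics/{n}1.png",env.grab_frame(n)[:,:,::-1])
t=cv2.imread("pics/top1.png")[170:270,320:440];s=cv2.imread("pics/scene1.png")[60:210,150:290]
cv2.imwrite("pics/m1.png",np.hstack([cv2.resize(t,(400,400)),cv2.resize(s,(400,400))]))
E
```

```text
shares [ 0.0007 -0.0003  0.1954] turn 0.0005 | pos [ 495.62 -314.6   130.68] rot [-179.89    0.12   -2.78] F [-0.44  0.22 -0.35] w 91.4 t 1.27
```

View pics/m1.png

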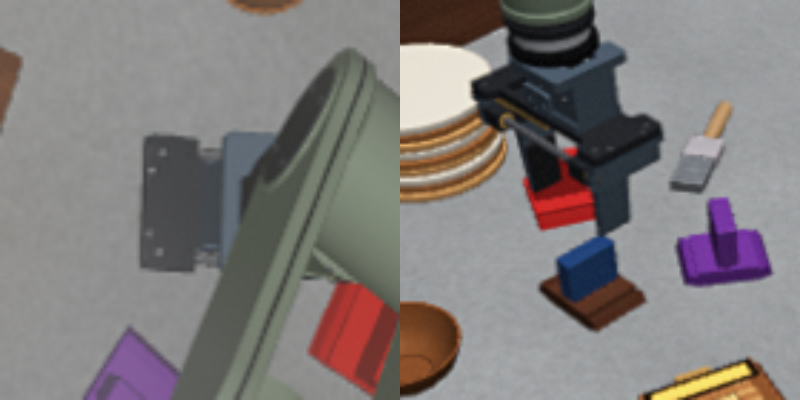

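{"fn": "arm_command", "kwargs": {"targets": [[0,0,0,0.06,0],[0,0,0,0.12,0],[0,0,0,0.16,0],[0,0,0,0.185,0],[0,0,0,0.195,0],[0,0,0,0.197,0],[0,0,0,0.197,0]]}}

```text
time_s: 1.95
ee_pos: [495.5, -316.6, 34.4]
ee_rot: [180.0, -0.1, -3.0]
force: [0.1, -0.7, 0.4]
gripper_width: 91.3
```

{"fn": "arm_command", "kwargs": {"targets": [[1,0,0,0,0],[1,0,0,0,0],[1,0,0,0,0],[1,0,0,0,0],[1,0,0,0,0],[1,0,0,0,0],[1,0,0,0,0],[1,0,0,0,0]], "squeeze": 45}}

```text
time_s: 2.62
ee_pos: [495.5, -316.6, 34.3]
ee_rot: [180.0, -0.1, -3.0]
force: [0.5, 0.0, 0.1]
gripper_width: 40.8
```

```bash
python3 -c "
from h import *
print(env.state()['torque']);go(495.8,-314.3,33,-2.8)"
```

```text
[ 0.019  -0.0313  0.0334]
shares [ 0.0004 -0.0046  0.0027] turn -0.0036 | pos [ 495.47 -316.57   34.33] rot [179.99  -0.08  -2.96] F [0.46 0.02 0.11] w 40.8 t 2.62
```

{"fn": "arm_command", "kwargs": {"targets": [[1,0,0,0,0],[1,0,0,0,0],[1,0,0,0,0],[1,0,0,0,0],[1,0,0,0,0],[1,0,0,0,0],[1,0,0,0,0],[1,0,0,0,0]], "squeeze": 45}}

```text
time_s: 3.28
ee_pos: [495.4, -316.6, 34.2]
ee_rot: [180.0, -0.1, -3.0]
force: [-0.5, -0.7, -1.0]
gripper_width: 21.9
```

```bash
python3 -c "
from h import *
print(env.state()['torque']);go(495.8,-314.3,33,-2.8)"
```

```text
[-0.0162  0.0575  0.0157]
shares [ 0.0005 -0.0046  0.0025] turn -0.0036 | pos [ 495.44 -316.59   34.23] rot [179.99  -0.07  -2.96] F [-0.47 -0.69 -1.02] w 21.9 t 3.28
```

{"fn": "arm_command", "kwargs": {"targets": [[1,0,0,-0.02,0],[1,0,0,-0.06,0],[1,0,0,-0.11,0],[1,0,0,-0.16,0],[1,0,0,-0.2,0],[1,0,0,-0.22,0],[1,0,0,-0.22,0],[1,0,0,-0.22,0]]}}

```text
time_s: 3.95
ee_pos: [495.0, -316.3, 144.1]
ee_rot: [-180.0, -0.1, -3.0]
force: [-0.8, -0.1, -2.7]
gripper_width: 21.8
```

```bash
python3 - <<'E'
from h import *
for n in("scene","top"): cv2.imwrite(f"pics/{n}2.png",env.grab_frame(n)[:,:,::-1])
print(env.state()["torque"])
a=np.radians(69.3);c=np.array([590,-4])-73*np.array([np.cos(a),np.sin(a)]);print(c,c-73*0+146*np.array([np.cos(a),np.sin(a)]))
go(c[0],c[1],140,-20.7)
s=cv2.imread("pics/scene2.png")[40:210,130:300]
cv2.imwrite("pics/m2.png",cv2.resize(s,(590,590)))
E
```

```text
[-0.0022 -0.042   0.0319]
[564.1963 -72.2874] [615.8037  64.2874]
shares [ 0.1145 -0.4937  0.0059] turn 0.3942 | pos [ 494.29 -315.85  142.61] rot [-179.9     0.09   -2.96] F [ 0.36  0.11 -2.72] w 21.6 t 4.05
```

View pics/m2.png

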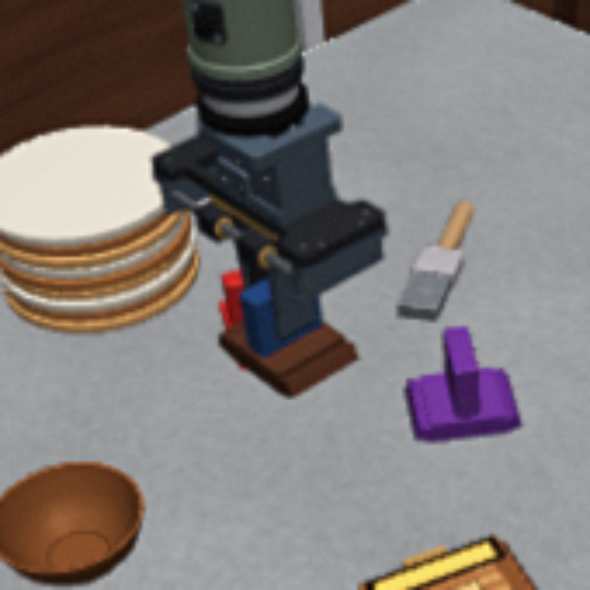

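{"fn": "arm_command", "kwargs": {"targets": [[1,0.115,-0.494,0,0.394],[1,0.115,-0.494,0,0.394],[1,0.115,-0.494,0,0.394],[1,0.115,-0.494,0,0.394],[1,0.115,-0.494,0,0.394],[1,0.115,-0.494,0,0.394],[1,0.115,-0.494,0,0.394],[1,0.115,-0.494,0,0.394]]}}

```text
time_s: 4.72
ee_pos: [564.3, -69.2, 141.3]
ee_rot: [-179.9, 0.3, -20.4]
force: [-0.8, -0.2, -2.0]
gripper_width: 21.9
```

```bash
python3 - <<'E'
from h import *
go(564.2,-72.3,120,-20.7)
E
```

```text
shares [0.0023 0.006  0.0425] turn 0.006 | pos [564.26 -69.16 141.27] rot [-179.94    0.3   -20.43] F [-0.77 -0.25 -1.99] w 21.9 t 4.72
```

{"fn": "arm_command", "kwargs": {"targets": [[1,0.002,0.006,0.02,0.006],[1,0.002,0.006,0.04,0.006],[1,0.002,0.006,0.04,0.006],[1,0.002,0.006,0.04,0.006]]}}

```text
time_s: 5.05
ee_pos: [562.7, -73.6, 119.6]
ee_rot: [-180.0, 0.5, -20.8]
force: [-0.1, 1.1, -2.5]
gripper_width: 21.7
```

```bash
python3 - <<'E'
from h import *
for n in("scene","top"): cv2.imwrite(f"pics/{n}3.png",env.grab_frame(n)[:,:,::-1])
go(564.2,-72.3,105,-20.7)
t=cv2.imread("pics/top3.png")[130:240,200:340];s=cv2.imread("pics/scene3.png")[140:290,190:340]
cv2.imwrite("pics/m3.png",np.hstack([cv2.resize(t,(390,390)),cv2.resize(s,(390,390))]))
E
```

```text
shares [ 0.0001 -0.0023  0.0321] turn -0.0023 | pos [563.84 -73.39 121.04] rot [-179.95    0.32  -20.8 ] F [ 0.11 -0.14 -2.13] w 21.9 t 5.15
```

View pics/m3.png

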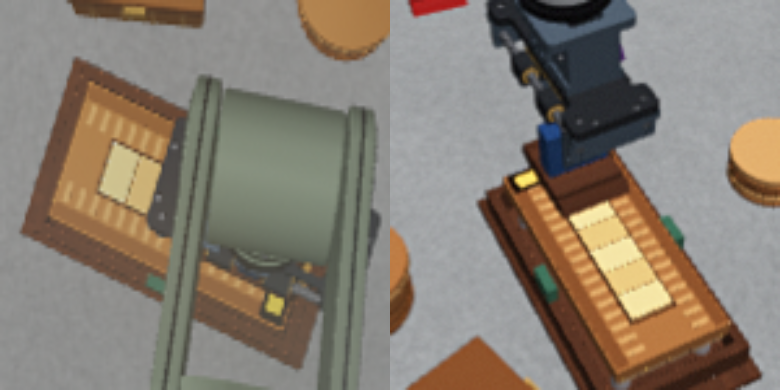

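```bash
python3 - <<'E'
from h import *
s=cv2.imread("pics/scene3.png")[165:265,215:315]
cv2.imwrite("pics/m3b.png",cv2.resize(s,(600,600),interpolation=cv2.INTER_CUBIC))
# predicted base corners: top edges at height 20 above sole, half 47x33
a=np.radians(69.2);ux=np.array([np.cos(a),np.sin(a),0]);uy=np.array([-np.sin(a),np.cos(a),0])
c=np.array([563.8,-73.4,87+20])
P=proj("scene",[c+i*47*ux+j*33*uy for i,j in((1,1),(1,-1),(-1,1),(-1,-1))]);print((P-[215,165])*6+2.5)
E
```

```text
[[400.3555 269.3555]
 [245.5533 329.1555]
 [293.9159 115.4191]
 [145.8677 168.5361]]
```

View pics/m3b.png

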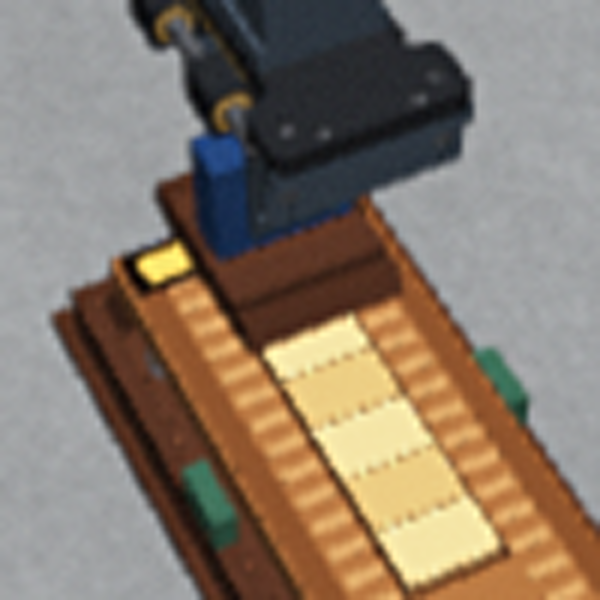

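```bash
python3 - <<'E'
from h import *
a=np.radians(69.2);ux=np.array([np.cos(a),np.sin(a),0]);uy=np.array([-np.sin(a),np.cos(a),0])
c=np.array([563.8,-73.4,87])
uv=(np.array([(240,306),(388,250)])-2.5)/6+[215,165]
P=onz("scene",uv,107);d=P-c;print(np.c_[d@ux,d@uy])
for z,x in((107,32),(87,32),(93,46),(111,46),(112,40)):
  Q=np.array([c+x*ux+j*33*uy+[0,0,z-87] for j in(1,-1)]);print(z,x,(proj("scene",Q)-[215,165])*6+2.5)
E
```

```text
[[ 35.6552 -30.0045]
 [ 35.9525  33.3559]]
107 32 [[382.5211 243.5616]
 [228.8193 302.2134]]
87 32 [[382.2287 277.2032]
 [231.0459 335.6234]]
93 46 [[398.7592 291.2173]
 [245.8279 350.7632]]
111 46 [[399.271  260.7787]
 [244.0216 320.5495]]
112 40 [[392.1047 248.688 ]
 [237.1695 308.0058]]
```

{"fn": "arm_command", "kwargs": {"targets": [[1,0,-0.002,0.014,0],[1,0,-0.002,0.026,0],[1,0,-0.002,0.03,0],[1,0,-0.002,0.03,0],[1,0,-0.002,0.03,0]]}}

```text
time_s: 5.57
ee_pos: [564.0, -72.4, 105.8]
ee_rot: [-180.0, 0.3, -20.8]
force: [0.6, 0.3, -2.8]
gripper_width: 22.0
```

```bash
python3 - <<'E'
from h import *
go(564.2,-72.3,97,-20.7)
E
```

```text
shares [ 0.0003 -0.0002  0.0176] turn -0.0022 | pos [564.04 -72.38 105.81] rot [-179.96    0.34  -20.8 ] F [ 0.55  0.34 -2.85] w 22.0 t 5.57
```

{"fn": "arm_command", "kwargs": {"targets": [[1,0,0,0.003,0],[1,0,0,0.006,0],[1,0,0,0.009,0],[1,0,0,0.012,0],[1,0,0,0.015,0],[1,0,0,0.018,0],[1,0,0,0.02,0],[1,0,0,0.02,0]]}}

```text
time_s: 6.23
ee_pos: [564.3, -72.3, 96.0]
ee_rot: [-179.9, 0.3, -20.8]
force: [-0.3, -0.1, 2.9]
gripper_width: 21.6
```

```bash
python3 - <<'E'
from h import *
go(564.2,-72.3,89.2,-20.7)
E
```

```text
shares [-0.0002  0.      0.0137] turn -0.0022 | pos [564.35 -72.34  96.03] rot [-179.94    0.29  -20.8 ] F [-0.33 -0.1   2.92] w 21.6 t 6.23
```

{"fn": "arm_command", "kwargs": {"targets": [[1,0,0,0.003,0],[1,0,0,0.006,0],[1,0,0,0.009,0],[1,0,0,0.012,0],[1,0,0,0.0135,0],[1,0,0,0.0135,0]]}}

```text
time_s: 6.73
ee_pos: [564.3, -72.3, 89.7]
ee_rot: [-179.9, 0.3, -20.8]
force: [-2.1, 0.1, 7.7]
gripper_width: 22.4
```

```bash
python3 - <<'E'
from h import *
s=env.grab_frame("scene")[:,:,::-1]; cv2.imwrite("pics/scene4.png",s)
go(564.2,-72.3,89.2,-20.7)
cv2.imwrite("pics/m4.png",cv2.resize(s[165:315,210:360],(600,600),interpolation=cv2.INTER_CUBIC))
E
```

```text
shares [-0.0003 -0.      0.0012] turn -0.0023 | pos [564.34 -72.37  89.82] rot [-179.94    0.27  -20.8 ] F [-1.78  0.28  6.41] w 21.8 t 6.78
```

View pics/m4.png

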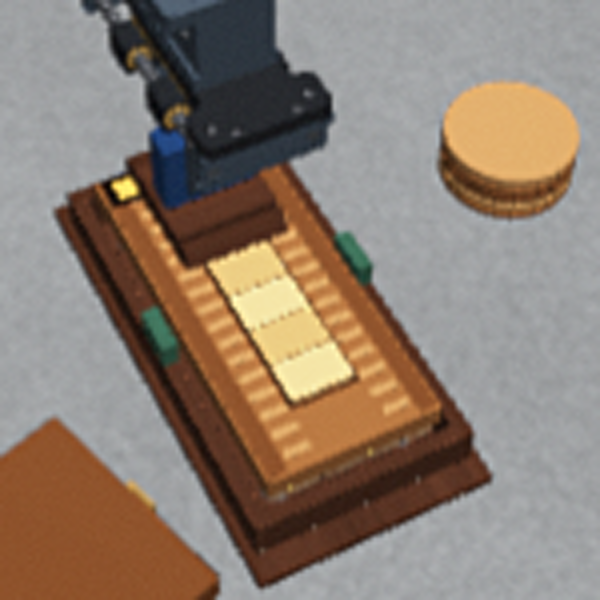

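Slip 1 is flush under the block, the lid is about level with the gauges, and contact force is about 9–10 N. Starting the slide.

{"fn": "arm_command", "kwargs": {"targets": [[1,0,-0.006,0.001,0],[1,0,-0.016,0.001,0],[1,0,-0.03,0.001,0],[1,0,-0.044,0.001,0],[1,0,-0.058,0.001,0],[1,0,-0.072,0.001,0],[1,0,-0.086,0.001,0],[1,0,-0.1,0.001,0]]}}

```text
time_s: 7.45
ee_pos: [582.7, -27.0, 90.1]
ee_rot: [179.9, 0.1, -20.8]
force: [-2.3, -4.1, 6.6]
gripper_width: 21.9
```

```bash
python3 - <<'E'
from h import *
go(615.8,64.3,89.2,-20.7)
E
```

```text
shares [-0.0028 -0.1942  0.0017] turn -0.0016 | pos [582.68 -26.98  90.14] rot [179.94   0.13 -20.77] F [-2.34 -4.07  6.58] w 21.9 t 7.45
```

{"fn": "arm_command", "kwargs": {"targets": [[1,0,-0.014,0.0015,0],[1,0,-0.028,0.002,0],[1,-0.001,-0.042,0.002,0],[1,-0.001,-0.056,0.002,0],[1,-0.002,-0.07,0.002,0],[1,-0.002,-0.084,0.002,0],[1,-0.003,-0.098,0.002,0],[1,-0.003,-0.112,0.002,0]]}}

```text
time_s: 8.12
ee_pos: [601.3, 24.0, 89.8]
ee_rot: [179.7, 0.0, -20.7]
force: [-1.4, -5.0, 7.3]
gripper_width: 21.8
```

```bash
python3 - <<'E'
from h import *
go(615.8,64.3,89.2,-20.7)
E
```

```text
shares [-0.0013 -0.0856  0.0008] turn -0.0005 | pos [601.28  24.03  89.78] rot [179.74   0.03 -20.72] F [-1.36 -4.95  7.35] w 21.8 t 8.12
```

{"fn": "arm_command", "kwargs": {"targets": [[1,0,-0.014,0.001,0],[1,0,-0.028,0.001,0],[1,-0.001,-0.042,0.001,0],[1,-0.001,-0.056,0.001,0],[1,-0.001,-0.069,0.001,0],[1,-0.001,-0.079,0.001,0],[1,-0.001,-0.085,0.001,0],[1,-0.001,-0.087,0.001,0]]}}

```text
time_s: 8.78
ee_pos: [616.3, 63.0, 89.7]
ee_rot: [179.5, -0.1, -20.6]
force: [-2.2, -6.1, 7.1]
gripper_width: 22.0
```

```bash
python3 - <<'E'
from h import *
s=env.grab_frame("scene")[:,:,::-1]; cv2.imwrite("pics/scene5.png",s)
go(615.8,64.3,89.2,-20.7)
cv2.imwrite("pics/m5.png",cv2.resize(s[165:315,210:360],(600,600),interpolation=cv2.INTER_CUBIC))
a=np.radians(69.3);ux=np.array([np.cos(a),np.sin(a),0]);uy=np.array([-np.sin(a),np.cos(a),0])
L=np.array([590,-4,55.]);print((proj("scene",[L+120*ux+55*uy,L+120*ux-55*uy,L-120*ux-55*uy])-[210,165])*4+1.5)
E
```

```text
shares [-0.0017 -0.002   0.001 ] turn 0.0012 | pos [616.26  63.07  89.69] rot [179.53  -0.05 -20.65] F [-2.08 -4.51  7.68] w 21.8 t 8.83
[[443.9403 404.6159]
 [268.0594 484.2653]
 [ 91.1252 182.9544]]
```

View pics/m5.png

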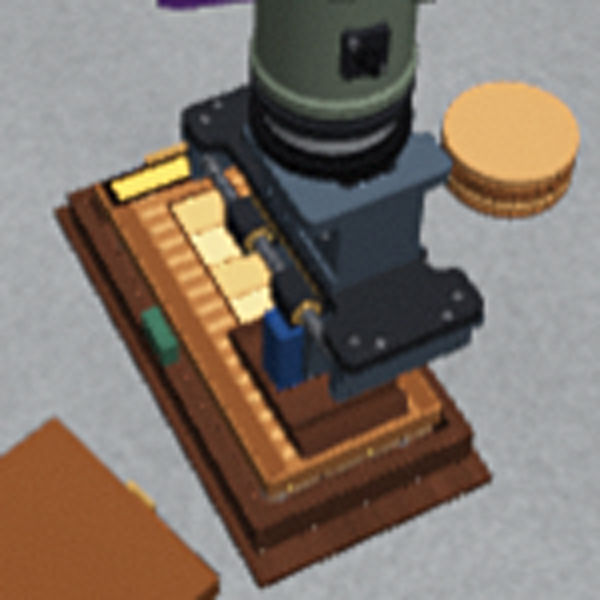

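The toe ends line up with the lid's plain end. Lifting straight up.

{"fn": "arm_command", "kwargs": {"targets": [[1,0,0,-0.02,0],[1,0,0,-0.05,0],[1,0,0,-0.09,0],[1,0,0,-0.12,0],[1,0,0,-0.13,0],[1,0,0,-0.13,0]]}}

```text
time_s: 9.33
ee_pos: [617.0, 63.8, 155.6]
ee_rot: [179.6, -0.2, -20.6]
force: [-0.3, 1.0, -2.0]
gripper_width: 22.0
```

```bash
python3 - <<'E'
from h import *
s=env.grab_frame("scene")[:,:,::-1]; cv2.imwrite("pics/scene6.png",s)
go(454.5,343,140,-4.7)
cv2.imwrite("pics/m6.png",cv2.resize(s[165:315,210:360],(600,600),interpolation=cv2.INTER_CUBIC))
E
```

```text
shares [-0.4995 -0.4089  0.025 ] turn -0.3543 | pos [616.18  63.7  154.31] rot [179.53  -0.03 -20.64] F [-0.36 -0.83 -2.75] w 21.9 t 9.38
```

View pics/m6.png

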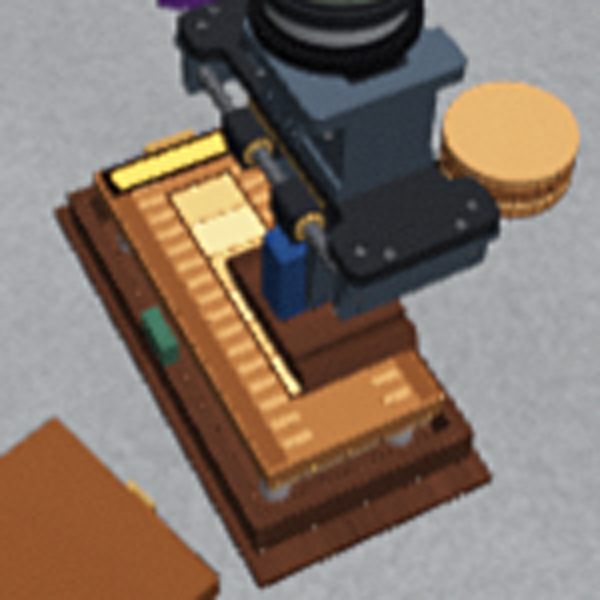

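{"fn": "arm_command", "kwargs": {"targets": [[1,-0.5,-0.409,0.01,-0.354],[1,-0.5,-0.409,0.01,-0.354],[1,-0.5,-0.409,0.01,-0.354],[1,-0.5,-0.409,0.01,-0.354],[1,-0.5,-0.409,0.01,-0.354],[1,-0.5,-0.409,0.01,-0.354],[1,-0.5,-0.409,0.01,-0.354],[1,-0.5,-0.409,0.01,-0.354]]}}

```text
time_s: 10.05
ee_pos: [451.4, 345.0, 145.7]
ee_rot: [179.5, 0.3, -4.6]
force: [-0.3, -0.2, -2.4]
gripper_width: 21.8
```

```bash
python3 - <<'E'
from h import *
s=env.grab_frame("scene")[:,:,::-1]; cv2.imwrite("pics/scene7.png",s)
go(454.5,343,120,-4.7)
cv2.imwrite("pics/m7.png",cv2.resize(s[165:315,210:360],(600,600),interpolation=cv2.INTER_CUBIC))
E
```

```text
shares [0.0124 0.0116 0.0512] turn 0.0043 | pos [448.96 349.4  145.6 ] rot [179.69   0.43  -4.51] F [-1.12  4.56 -3.4 ] w 21.7 t 10.1
```

View pics/m7.png

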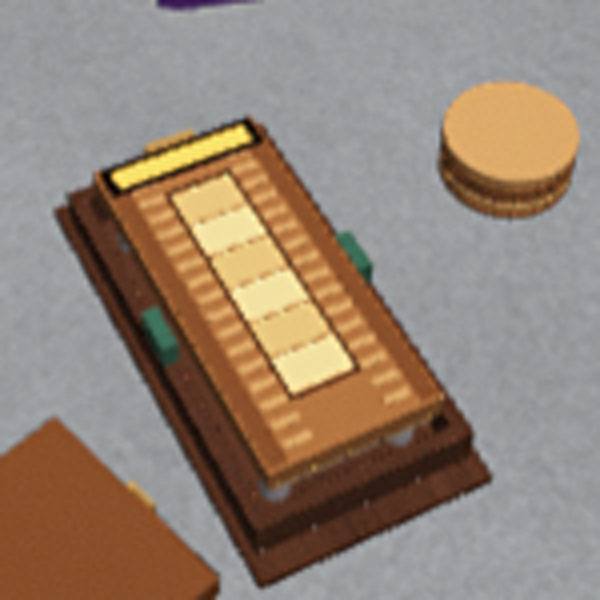

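```bash
python3 - <<'E'
from h import *
a=cv2.imread("pics/scene0.png");b=cv2.imread("pics/scene7.png")
A=cv2.resize(a[195:275,235:315],(390,390),interpolation=cv2.INTER_CUBIC);B=cv2.resize(b[195:275,235:315],(390,390),interpolation=cv2.INTER_CUBIC)
cv2.imwrite("pics/cmp.png",np.hstack([A,B]))
an=np.radians(69.3);ux=np.array([np.cos(an),np.sin(an),0]);uy=np.array([-np.sin(an),np.cos(an),0])
for z in(65,69):
  L=np.array([590,-4,z]); print(z,(proj("scene",[L+x*ux+y*uy for x in(-80.5,80.5) for y in(-20,20)])-[235,195])*4.875+1.9)
print(cv2.phaseCorrelate(cv2.cvtColor(a[210:262,256:296],6).astype(np.float32),cv2.cvtColor(b[210:262,256:296],6).astype(np.float32)))
E
```

```text
65 [[ 83.257   92.6126]
 [155.0538  65.2017]
 [233.7381 333.5786]
 [310.9785 299.957 ]]
69 [[ 82.8951  87.3878]
 [154.9197  59.9568]
 [233.862  328.65  ]
 [311.3693 294.9779]]
((-0.020148863151160157, 0.09464992455373888), 0.9578338190361305)
```

View pics/cmp.png

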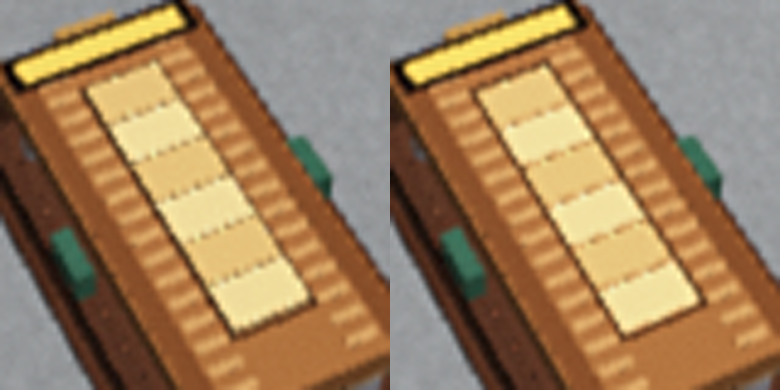

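The slips now show a thin dark border all round and no light front face, so they look flush. Now placing the block in the tray.

{"fn": "arm_command", "kwargs": {"targets": [[1,0.012,0.012,0.02,0.004],[1,0.012,0.012,0.05,0.004],[1,0.012,0.012,0.05,0.004],[1,0.012,0.012,0.05,0.004],[1,0.012,0.012,0.05,0.004]]}}

```text
time_s: 10.52
ee_pos: [454.7, 342.0, 120.1]
ee_rot: [179.6, 0.5, -4.8]
force: [0.2, 0.9, -1.9]
gripper_width: 21.8
```

```bash
python3 - <<'E'
from h import *
for n in("scene","top"): cv2.imwrite(f"pics/{n}8.png",env.grab_frame(n)[:,:,::-1])
go(454.5,343,60,-4.7)
t=cv2.imread("pics/top8.png")[190:290,90:190];s=cv2.imread("pics/scene8.png")[230:350,370:490]
cv2.imwrite("pics/m8.png",np.hstack([cv2.resize(t,(400,400)),cv2.resize(s,(400,400))]))
E
```

```text
shares [-0.0003 -0.0017  0.122 ] turn -0.0012 | pos [455.03 342.43 121.01] rot [179.72   0.39  -4.75] F [ 0.04  0.29 -1.79] w 21.9 t 10.62
```

View pics/m8.png

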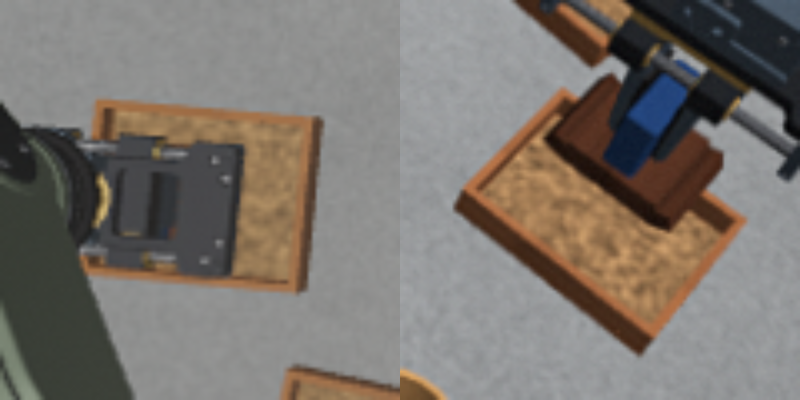

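{"fn": "arm_command", "kwargs": {"targets": [[1,0,-0.001,0.04,0],[1,0,-0.001,0.08,0],[1,0,-0.001,0.115,0],[1,0,-0.001,0.135,0],[1,0,-0.001,0.142,0],[1,0,-0.001,0.142,0],[1,0,-0.001,0.142,0]]}}

```text
time_s: 11.2
ee_pos: [455.3, 343.0, 50.9]
ee_rot: [179.8, 0.3, -4.8]
force: [-0.3, -0.1, -1.9]
gripper_width: 22.0
```

```bash
python3 - <<'E'
from h import *
cv2.imwrite("pics/scene9.png",env.grab_frame("scene")[:,:,::-1])
go(454.5,343,40.5,-4.7)
s=cv2.imread("pics/scene9.png")[230:350,370:490]
cv2.imwrite("pics/m9.png",cv2.resize(s,(500,500)))
E
```

```text
shares [-0.0018  0.0004  0.0213] turn -0.0013 | pos [455.45 343.16  51.15] rot [179.81   0.29  -4.76] F [-0.22 -0.37 -1.43] w 21.8 t 11.25
```

View pics/m9.png

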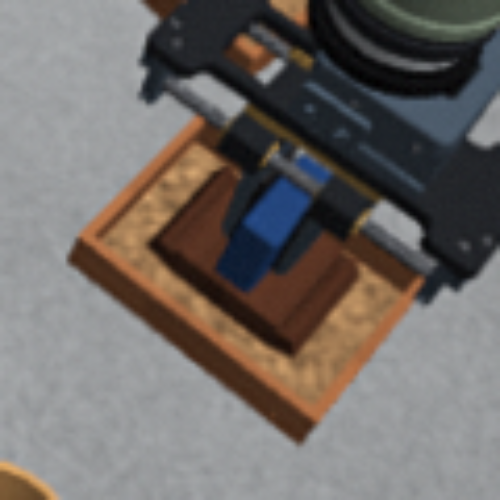

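Well inside the walls. Lowering to contact.

{"fn": "arm_command", "kwargs": {"targets": [[1,-0.001,0,0.005,0],[1,-0.001,0,0.01,0],[1,-0.001,0,0.014,0],[1,-0.001,0,0.018,0],[1,-0.001,0,0.021,0],[1,-0.001,0,0.022,0],[1,-0.001,0,0.022,0]]}}

```text
time_s: 11.83
ee_pos: [454.8, 343.1, 40.5]
ee_rot: [179.8, 0.3, -4.8]
force: [-1.8, -1.6, 2.5]
gripper_width: 22.3
```

```bash
python3 - <<'E'
from h import *
go(454.5,343,40.2,-4.7)
E
```

```text
shares [-0.0006  0.0003  0.0005] turn -0.0012 | pos [454.82 343.13  40.47] rot [179.8    0.29  -4.76] F [-1.76 -1.58  2.48] w 22.3 t 11.83
```

{"fn": "arm_command", "kwargs": {"targets": [[0.4,0,0,0,0],[0.4,0,0,0,0],[0.4,0,0,0,0],[0.4,0,0,0,0],[0.4,0,0,0,0],[0.4,0,0,0,0],[0.4,0,0,0,0],[0.4,0,0,0,0]]}}

```text
time_s: 12.5
ee_pos: [454.8, 343.1, 40.4]
ee_rot: [179.8, 0.3, -4.8]
force: [-0.4, -0.6, 0.2]
gripper_width: 54.5
```

{"fn": "arm_command", "kwargs": {"targets": [[0.4,0,0,-0.04,0],[0.4,0,0,-0.1,0],[0.4,0,0,-0.17,0],[0.4,0,0,-0.25,0],[0.4,0,0,-0.33,0],[0.4,0,0,-0.36,0],[0.4,0,0,-0.36,0]]}}

```text
time_s: 13.08
ee_pos: [457.9, 345.2, 225.7]
ee_rot: [-179.8, -0.2, -4.8]
force: [-0.1, 0.2, -0.4]
gripper_width: 55.0
```

```bash
python3 - <<'E'
from h import *
go(454.5,343,40.2,-4.7)
E
```

```text
shares [-0.0074  0.0062  0.371 ] turn -0.0013 | pos [457.88 345.21 225.7 ] rot [-179.81   -0.16   -4.76] F [-0.08  0.17 -0.4 ] w 55.0 t 13.08
```

{"fn": "arm_command", "kwargs": {"targets": [[0.4,-0.06,0,-0.05,0],[0.4,-0.13,0,-0.1,0],[0.4,-0.2,0,-0.1,0],[0.4,-0.2,0,-0.1,0],[0.4,-0.2,0,-0.1,0],[0.4,-0.2,0,-0.1,0]]}}

```text
time_s: 13.58
ee_pos: [358.1, 353.1, 274.3]
ee_rot: [-179.9, -0.1, -4.7]
force: [0.6, 0.6, -1.1]
gripper_width: 54.7
```

```bash
python3 - <<'E'
from h import *
for n in("scene","top"): cv2.imwrite(f"pics/{n}10.png",env.grab_frame(n)[:,:,::-1])
t=cv2.imread("pics/top10.png");s=cv2.imread("pics/scene10.png")
cv2.imwrite("pics/m10.png",np.hstack([cv2.resize(t[195:285,95:185],(400,400)),cv2.resize(s[235:345,375:485],(400,400))]))
cv2.imwrite("pics/m11.png",np.hstack([cv2.resize(t,(400,300)),cv2.resize(s,(400,300))]))
E
```

```text
(no output)
```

View pics/m10.png

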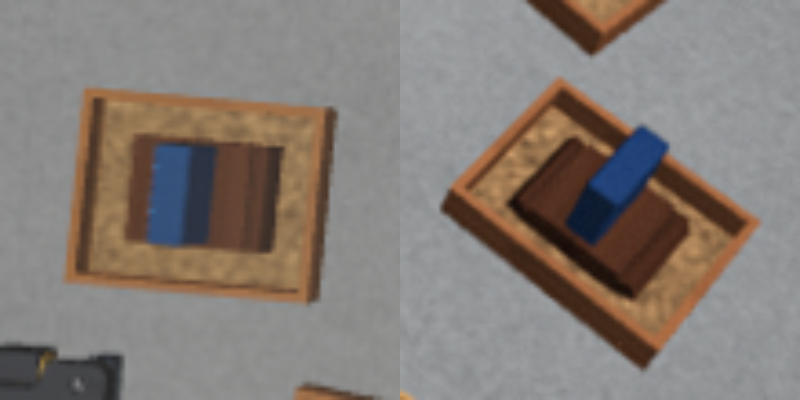

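View pics/m11.png

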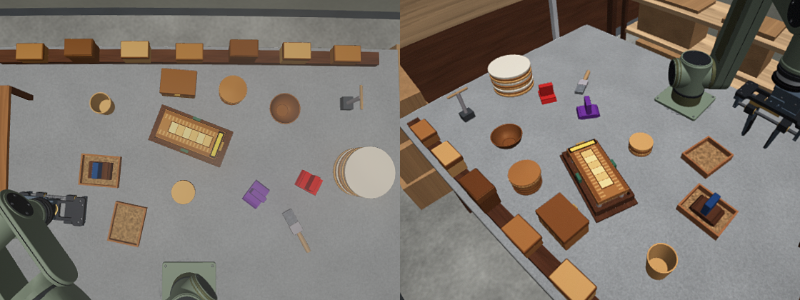

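```bash
python3 -c "
from workcell import env
print(env.job_done(), env.state()['time_s'])"
```

```text
the job is handed in; nothing more can be done
the job is handed in; nothing more can be done
```

I gripped the blue-ribbed block at its rib and set it end-level on the clasp end of the lid. I pressed until the lid was about level with the green gauges and slid it in one continuous pass to the plain end. Then I lifted it straight off and set it down in the left-most tray. The job is handed in; arm time was about 14 s.

**Pressure:** At each reading, the contact force was about 9–10 N, once the block's weight is counted. The tool height stayed between 89.7 and 90.1 mm. That puts the lid about 10 mm down, well short of bottoming out. The gripper stayed off the lid.

**Last checks:**
- **Slips:** all six look flush in the last pictures, with a thin border all round and no light front face. I judged this by eye. A 4 mm step is only about one pixel in that view, and an image-shift check over the whole slip area showed almost no movement (about 0.1 pixel), so it did not help either way.
- **Ends:** at the plain end the block's toe lined up with the lid edge in the picture; the arm read about 1.3 mm short of the target.
- **Tray:** the block sits flat and clear of all four walls, with the gripper well away.
- **Other goods:** by eye, everything else looks to be where it started.

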